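# Test two stand thumbscrews for a crossed thread

### The arm

A 6-joint arm with a two-finger parallel gripper is mounted at the origin on the work surface. World frame = base frame: x ahead of the robot, y to its left, z up, the work surface at z = 0. Lengths are in mm, angles in rad, forces in N, time in s.
With the tool pointing down it reaches from about 375 to 925 mm from the base axis. Payload 5.7 kg.
Tool frame: the origin (TCP) lies on the mounting face of the last link; the fingertips stand r.nose_length ahead of it and the grasp point (between the pads) lies 155 mm ahead of it (r.nose_length is the distance from the TCP to the fingertips, in mm); z points along the fingers, y is the line along which they close (so a half turn about z gives the same grasp; the last joint's range is limited). The gripper opens to 85 mm and grips with 20 to 120 N. Pads are 22 mm wide; open, the fingers measure 114 mm over their backs; the gripper's body (76 mm by 85 mm) begins 54 mm behind the grasp point. The pads swing forward as they close: fully open they stand 13 mm farther back than shut.
Start: joints at [1.231, 0.359, 1.51, -0, 1.272, -0.115], TCP at [133.748, 584.89, 404.667] pointing down, gripper open.
Joint ranges: [-2.97, 2.97], [-1.01, 2.36], [0.21, 2.38], [-0.96, 4.11], [0.2, 2.71], [-2.98, 2.98]. Speed limits (rad/s): [2.39, 2.39, 3.14, 3.14, 3.14, 3.14].

### API

Orientations are given as a rotation vector (axis times angle).
In Python, from plant import r, eyes, workorder gives the robot as it stands.
- The arm moves only by the tool arm_command, never from a script. Its argument "rows" is a list of rows, each a list of 2 entries, a list of its own where there are three numbers: the shift along the tool's x, y, z in m, then the turn, a rotation vector about the tool's x, y, z in degrees. A call has exactly 10 rows; each row is the pose to reach, as a shift and turn from the pose commanded when the call began, along the tool's axes at that moment; what a row does not reach only later rows make up. A row lasts 1/8 s, in which the tool goes at most 62.5 mm and 10.7 degrees, less where a joint would pass 70% of its speed; a pose out of reach is approached as far as the arm can. A call with a gripper value outside its range is refused whole. "jaw" is the finger opening in m, from 0 to 0.0854, set as the call begins (left out, the last holds). The fingers move at their own pace and stop on an object; "force" is the grip in N (left out, the last holds). Time passes only in rows, so rows that repeat a pose let the fingers close, or fill a call up. It gives the time, the measured TCP pose, the force, the opening and the grip force at its end, in the units of the state.
- r.get_obs(): the state, without advancing time (a new reading comes with each control period).
- eyes.get_image(name): name is "scene" or "top"; returns the picture (400x640x3 uint8, red, green, blue); there is no depth.
- eyes.camera_model(name): a dict with "K" (3x3 intrinsics, pixels), "origin" and "orientation" of the camera in the world. Camera axes: x right, y down, z forward; pixel columns grow to the right and rows downward; lengths in mm; the calibration is good to about 2 mm. A picture is of the moment at which its call begins. camera_model takes no time and is no camera call.
- workorder.hand_in(): hands the job in; it is judged then, once.
The state is a dict: "time": time; "joints": joint angles; "joint_velocities": joint speeds; "tau": joint torques, N m; "position": TCP position; "eef_rot": TCP orientation; "contact_force": force on the tool from outside, world axes, zero at the start; "torque": the same for the moment, N m; "gripper_width": finger opening in mm; "gripper_force": force on a finger pad.
Only numpy, scipy, OpenCV 4.12 (cv2) and the standard library are available. Lean on these libraries where they do the work, as an engineer would, in place of code of your own. Each camera call takes 0.05 s, during which the arm holds its last target. There are 200 camera calls.

### The job

Two T-handle thumbscrews fasten the oak standee stand to the shelf, and one of them has been started cross-threaded. Try both by turning them gently clockwise: run the sound one in until it comes up snug, and when the other binds early, stop without forcing it and turn it all the way back out to its stop. Leave the standees and the other things as they are.

Things in the scene. Friction and masses are not known exactly. Their poses are not given: they have to be found in the camera images.
- wing_a: One of two identical T-handle thumbscrews near the stand's ends: a plain steel bar 44 mm long, 10 mm thick, 26 mm tall on an upright axis. Origin on the axis at the bar's underside, 60 mm above the shelf; x along the bar, z up. Open below down to the brass seat (z 48 mm). Clockwise from above screws in; the captive head stays at its height. Which screw is crossed, and on which end, varies and cannot be seen.
- wing_b: The other thumbscrew, same as wing_a. From the start a sound screw turns freely 1.05 to 1.40 rad (60 to 80 deg) clockwise, then comes up snug; the crossed one binds after 0.35 to 0.70 rad (20 to 40 deg). Counter-clockwise, either meets its backed-out stop 0.25 to 0.60 rad from the start (for the crossed one 0.95 rad back from the bind).
- tip_a (a point): Point on the end of thumbscrew wing_a's bar: 22 mm from the axis along the bar's +x, at mid-height, 13 mm above the bar's underside. Moves with the bar. Feel: about 0.02 N m drag in free travel; at a bind or stop the torque climbs springily, about 1.4 N m per rad of handle turn. 0.1 to 0.3 N m there is plenty; 0.44 N m (about 0.3 rad of wind-up) tears the brass bush loose in the wood.
- tip_b (a point): Point on the end of thumbscrew wing_b's bar: 22 mm from the axis along the bar's +x, at mid-height, 13 mm above the bar's underside. Moves with the bar.
- mark_a (a point): Dark notch on the top rim of the brass bush of thumbscrew wing_a, 17 mm from the axis, 48 mm above the shelf. The bush is pressed into the oak and must not be wrenched round: it gives 0.2 rad per N m and is torn loose at 1.5 mm of movement of this notch (0.44 N m on the screw, either way).
- mark_b (a point): Dark notch on the top rim of the brass bush of thumbscrew wing_b, 17 mm from the axis, 48 mm above the shelf. The bush is pressed into the oak and must not be wrenched round: it gives 0.2 rad per N m and is torn loose at 1.5 mm of movement of this notch (0.44 N m on the screw, either way).
- seat_a: Round brass flange, 46 mm diameter, 4 mm high, fixed on the oak stand's top (z 30 mm) under thumbscrew wing_a; on it stands the screw's threaded brass bush, 34 mm diameter, z 34 to 48 mm, pressed into the wood. Origin at the flange's underside centre, on the screw's axis. Its yaw is arbitrary and tells nothing. It does not move.
- seat_b: Round brass flange, 46 mm diameter, 4 mm high, fixed on the oak stand's top (z 30 mm) under thumbscrew wing_b; on it stands the screw's threaded brass bush, 34 mm diameter, z 34 to 48 mm, pressed into the wood. Origin at the flange's underside centre, on the screw's axis. Its yaw is arbitrary and tells nothing. It does not move.
- stand: Slotted oak stand, fixed, 70 mm (x) by 350 mm (y) by 30 mm high. Origin at its underside centre; y along its length, z up. The thumbscrews stand near its two ends, 140 mm from the centre along y; three standees stand in slots at y = -55, 0 and 55 mm.
- standee1: Hand-painted plywood standee (the -y one of the row), 5 mm thick, 38 mm wide, 79 mm tall, standing loosely in a slot 14 mm deep of the stand, its top 97 mm above the shelf. Origin at its foot, x through its thickness, z up. Bystander: leave it standing in its slot.
- standee2: Hand-painted plywood standee (the middle one of the row), 5 mm thick, 38 mm wide, 79 mm tall, standing loosely in a slot 14 mm deep of the stand, its top 97 mm above the shelf. Origin at its foot, x through its thickness, z up. Bystander: leave it standing in its slot.
- standee3: Hand-painted plywood standee (the +y one of the row), 5 mm thick, 38 mm wide, 79 mm tall, standing loosely in a slot 14 mm deep of the stand, its top 97 mm above the shelf. Origin at its foot, x through its thickness, z up. Bystander: leave it standing in its slot.
- die: Orange acrylic die, 22 mm cube, on the robot's side of the stand. Origin at its underside centre. Bystander.
- coin: Nickel-plated bottle opener coin, 40 mm diameter, 4 mm thick, lying on the robot's side of the stand. Origin at its underside centre. Bystander.
- mug: Navy ceramic dice mug, 80 mm diameter, 90 mm high, handle to its +y, beyond the stand. Origin at its underside centre. Bystander.
- cardbox: Closed card deck box, 65 by 92 by 30 mm, lying beyond the stand. Origin at its underside centre. Bystander.

How it is judged:
By the outcome, as a careful person would: the job done as asked, in the order asked, and still so for the second after the job is handed in, with the robot touching nothing.
It also fails if it takes over 72 s, if anything falls off the work surface, if the arm or the gripper's body presses on something with over 40 N, if the wrist force passes 120 N, or if a joint passes its speed limit or range.

## Working session

There is one attempt and no reset: what is moved stays moved. The work goes in short steps, Python scripts to look and compute and a tool call to move; the robot and the scene stay as the last step left them, time stands still between calls to the robot, and variables do not carry over. Pictures are saved under pics/ and viewed, at most 10 in all, crops included, and the job is handed in when it is done.

Besides the shell and the picture viewer there is one more tool, called after "Emit:" as a command line: name --argument value ..., lists and objects as JSON in quotes. arm_command: Moves the arm, as the interface text tells. Its arguments: {"type":"object","properties":{"rows":{"type":"array","items":{"type":"array"}},"jaw":{"type":"number"},"force":{"type":"number"}},"required":["rows"]}

```bash
mkdir -p pics; python3 - <<'E'
from plant import r,eyes
import cv2
o=r.get_obs();print(o, r.nose_length)
for n in("top","scene"):
    im=eyes.get_image(n);cv2.imwrite(f"pics/{n}0.png",im[:,:,::-1]);print(n,eyes.camera_model(n))
E
```

```text
{'time': 0.0, 'joints': array([ 1.23091693e+00,  3.59477525e-01,  1.51145928e+00,  5.68537238e-05,
        1.27250720e+00, -1.15102135e-01]), 'joint_velocities': array([-0.00076599,  0.00045213,  0.00017083,  0.00318642, -0.00032637,
        0.00011184]), 'tau': array([-4.79867776e-04, -5.27637327e+01, -2.78614819e+01, -3.53932737e-04,
        1.33111127e-02, -2.57472784e-06]), 'position': array([133.60522452, 584.54921815, 403.85944217]), 'eef_rot': array([-3.52309705e-01, -3.12130078e+00,  2.81349841e-03]), 'contact_force': array([ 0.30939269, -0.41138532,  0.52654221]), 'torque': array([-0.00177308,  0.02861539, -0.02266677]), 'gripper_force': 0.0, 'gripper_width': 85.47482842785475} 173.4
top {'K': array([[493.90199588,   0.        , 320.61094414],
       [  0.        , 493.90199588, 200.25891679],
       [  0.        ,   0.        ,   1.        ]]), 'origin': array([397.65992033,  18.42548738, 872.84664839]), 'orientation': array([-2.21209779,  1.96372035, -0.23363708])}
scene {'K': array([[385.71367256,   0.        , 311.44127376],
       [  0.        , 385.71367256, 204.47126441],
       [  0.        ,   0.        ,   1.        ]]), 'origin': array([1114.85859539,    5.2070299 ,  502.22300587]), 'orientation': array([-1.69248567, -1.67869552,  0.80691391])}
```

View pics/top0.png

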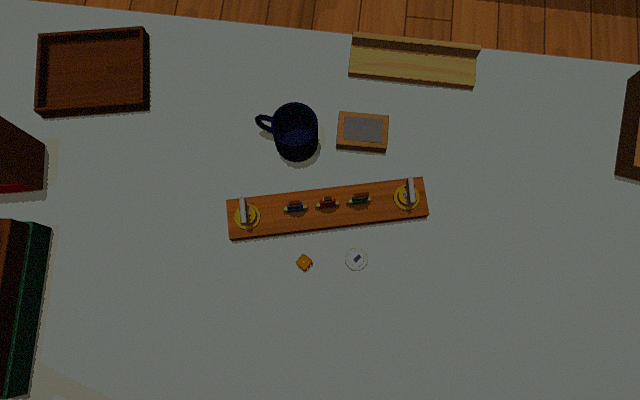

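View pics/scene0.png

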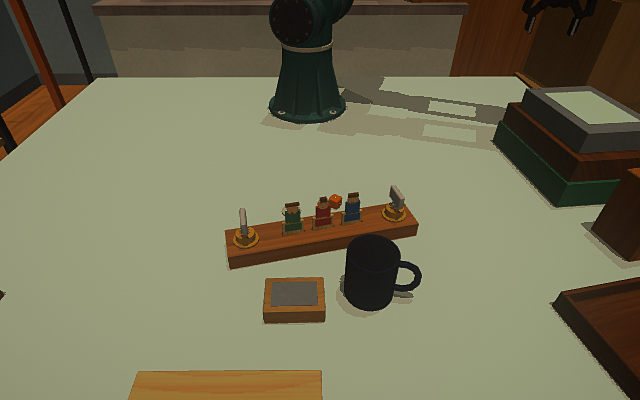

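The top view shows the stand at about (328,208), with the screws at about (243,212) (+y end) and (408,193) (-y end). Both bars lie roughly along the image's vertical. Next I'll measure the stand, flanges and bars.

```bash
cat > h.py <<'E'
import numpy as np,cv2
from scipy.spatial.transform import Rotation as R
from plant import r,eyes,workorder
def ray(n,uv,z):
    c=eyes.camera_model(n);M=R.from_rotvec(c["orientation"]).as_matrix()
    uv=np.atleast_2d(uv).astype(float);d=np.c_[uv,np.ones(len(uv))]@np.linalg.inv(c["K"]).T@M.T
    return c["origin"]+d*((z-c["origin"][2])/d[:,2])[:,None]
def proj(n,p):
    c=eyes.camera_model(n);M=R.from_rotvec(c["orientation"]).as_matrix()
    q=(np.atleast_2d(p)-c["origin"])@M@c["K"].T;return q[:,:2]/q[:,2:]
E
python3 - <<'E'
from h import *
im=cv2.imread("pics/top0.png");hsv=cv2.cvtColor(im,cv2.COLOR_BGR2HSV)
# brass: blobs
br=cv2.inRange(hsv,(20,150,90),(35,255,255))
w=cv2.inRange(hsv,(5,120,50),(22,255,255)); w[:170]=0;w[250:]=0;w[:,:215]=0;w[:,440:]=0
c=max(cv2.findContours(cv2.morphologyEx(w,cv2.MORPH_CLOSE,np.ones((9,9))),0,2)[0],key=cv2.contourArea)
b=cv2.boxPoints(cv2.minAreaRect(c));print("stand box",b,ray("top",b,30).round(1))
for (x0,x1) in((225,268),(385,428)):
    m=br*0;m[170:240,x0:x1]=br[170:240,x0:x1]
    p=cv2.findNonZero(m)
    h=cv2.convexHull(p);e=cv2.minEnclosingCircle(p);print("brass",len(p),e,ray("top",[e[0]],34))
    s=cv2.inRange(hsv,(0,0,70),(180,70,255));m=s*0;m[175:230,x0+8:x1-8]=s[175:230,x0+8:x1-8]
    n,l,st,ce=cv2.connectedComponentsWithStats(m);k=1+st[1:,4].argmax()
    q=cv2.findNonZero((l==k).astype(np.uint8));rr=cv2.minAreaRect(q);print("steel",len(q),rr,cv2.boxPoints(rr).tolist())
a=cv2.resize(im[175:235,215:275],None,fx=6.5,fy=6.5,interpolation=0);bb=cv2.resize(im[165:225,380:440],None,fx=6.5,fy=6.5,interpolation=0)
cv2.imwrite("pics/crop.png",np.clip(np.hstack([a,bb])*1.5,0,255).astype(np.uint8))
E
```

```text
stand box [[224.30736 199.6383 ]
 [423.66922 175.3916 ]
 [428.43402 214.56885]
 [229.07217 238.81555]] [[ 579.2  208.8   30. ]
 [ 665.  -135.5   30. ]
 [ 595.  -148.8   30. ]
 [ 511.7  189.3   30. ]]
brass 221 ((246.46995544433594, 215.70172119140625), 13.085517883300781) [[554.63654747 165.11680487  34.        ]]
steel 738 ((246.0, 198.5), (47.0, 26.0), 90.0) [[233.0, 175.0], [259.0, 175.0], [259.0, 222.0], [233.0, 222.0]]
brass 215 ((406.1744079589844, 197.03488159179688), 12.825739860534668) [[ 620.75368995 -107.16286596   34.        ]]
steel 248 ((406.0, 224.0), (10.0, 26.0), 90.0) [[393.0, 219.0], [419.0, 219.0], [419.0, 229.0], [393.0, 229.0]]
```

View pics/crop.png

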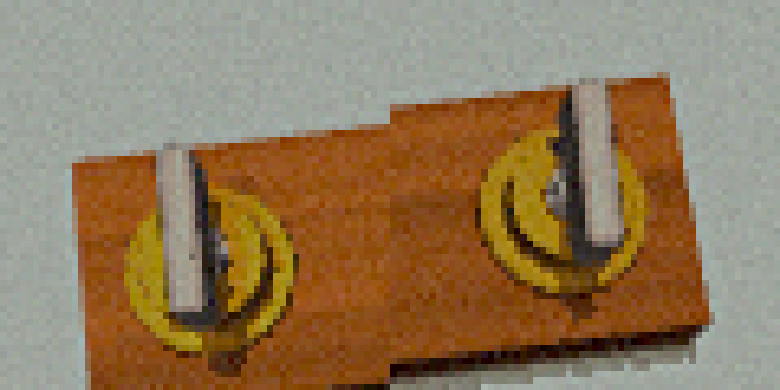

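The crop shows the light bar tops clearly: left from about (241.8,198) to (243.6,223), right from about (411,177) to (413,203). The flange centres come out 280 mm apart, as they should. Next I'll fit the bar tops at z=86 and work out the moves.

```bash
cat >> h.py <<'E'
def plan(axis,ang,zt):
    o=r.get_obs();T=R.from_rotvec(o["eef_rot"]);M=T.as_matrix()
    d=M.T@(np.array([axis[0],axis[1],zt])-o["position"])
    best=[]
    for k in(0,1,-1):
        a=ang+k*np.pi
        tgt=R.from_matrix(np.c_[[np.cos(a),np.sin(a),0],[np.sin(a),-np.cos(a),0],[0,0,-1]])
        best.append((T.inv()*tgt).as_rotvec(degrees=True).round(2))
    print("shift mm",d.round(1),"turn",best[:2],"q6",o["joints"][5],"q1",o["joints"][0])
E
python3 - <<'E'
from h import *
im=cv2.imread("pics/top0.png");g=cv2.cvtColor(im,cv2.COLOR_BGR2HSV)
for nm,(x0,y0,x1,y1),ax in(("L",(238,194,250,226),(554.6,165.1)),("R",(404,176,418,206),(620.8,-107.2))):
    s=cv2.inRange(g,(0,0,95),(180,90,255));m=s*0;m[y0:y1,x0:x1]=s[y0:y1,x0:x1]
    # exclude shelf-coloured (greenish) pixels: bar is warm (R>=G)
    m[im[:,:,2].astype(int)<im[:,:,1].astype(int)-2]=0
    n,l,st,ce=cv2.connectedComponentsWithStats(m);k=1+st[1:,4].argmax()
    ys,xs=np.nonzero(l==k);W=ray("top",np.c_[xs,ys],86)[:,:2].astype(np.float32)
    rr=cv2.minAreaRect(W);vx,vy,cx,cy=cv2.fitLine(W,2,0,.01,.01).ravel()
    ang=np.arctan2(vy,vx);print(nm,len(xs),"rect",rr,"line ang",ang,"mean",W.mean(0),"end pix",proj("top",[[*(W.mean(0)),86]]))
    print(" flange",ax);plan(W.mean(0),ang,231)
E
```

```text
L 115 rect ((554.171142578125, 164.7451171875), (42.13009262084961, 8.599204063415527), 11.941305160522461) line ang 0.22581173 mean [553.9747  164.33876] end pix [[242.27652925 209.69638462]]
 flange (554.6, 165.1)
shift mm [-503.5 -315.7  173.4] turn [array([-4.0000e-02,  1.3000e-01,  1.5418e+02]), array([ -0.09,  -0.03, -25.82])] q6 -0.11510553143405232 q1 1.2308674946236866
R 111 rect ((621.770263671875, -106.10610961914062), (41.93651580810547, 9.879971504211426), 13.48275375366211) line ang 0.1907446 mean [ 621.4929  -106.79591] end pix [[411.35742613 189.02888863]]
 flange (620.8, -107.2)
shift mm [-629.7 -564.9  173.8] turn [array([-4.0000e-02,  1.3000e-01,  1.5619e+02]), array([ -0.09,  -0.03, -23.81])] q6 -0.11510553143405232 q1 1.2308674946236866
```

Emit:
arm_command --rows '[[[-0.055,-0.035,0.01],[0,0,-3]],[[-0.11,-0.07,0.02],[0,0,-6]],[[-0.165,-0.105,0.03],[0,0,-9]],[[-0.22,-0.14,0.04],[0,0,-12]],[[-0.28,-0.175,0.05],[0,0,-15]],[[-0.335,-0.21,0.06],[0,0,-18]],[[-0.39,-0.245,0.07],[0,0,-21]],[[-0.445,-0.28,0.08],[0,0,-24]],[[-0.5035,-0.3155,0.09],[0,0,-26.2]],[[-0.5035,-0.3155,0.09],[0,0,-26.2]]]' --jaw 0.04 --force 25

```text
time: 1.35
position: [556.0, 162.7, 313.9]
eef_rot: [0.362, -3.12, 0.001]
contact_force: [0.2, 0.2, 1.0]
gripper_width: 39.8
gripper_force: 0.0
```

```bash
python3 - <<'E'
from h import *
o=r.get_obs();print(o["joints"],o["position"],o["torque"],o["gripper_width"])
plan((554.3,164.7),0.217,231)
im=eyes.get_image("scene");cv2.imwrite("pics/s1.png",cv2.resize(im[150:290,180:440,::-1],None,fx=3,fy=3))
E
```

```text
[ 1.65594087e-01  4.25038420e-01  1.65694534e+00 -4.19956447e-04
  1.05983433e+00 -1.63585788e+00] [556.01229762 162.70483046 313.9464253 ] [-0.02133552  0.01861555 -0.0463992 ] 39.7804620631671
shift mm [ 1.2  2.4 82.9] turn [array([ 2.0000e-02, -3.0000e-02, -1.7921e+02]), array([-0.02, -0.01,  0.79])] q6 -1.6358578823623755 q1 0.16559408702802342
```

View pics/s1.png

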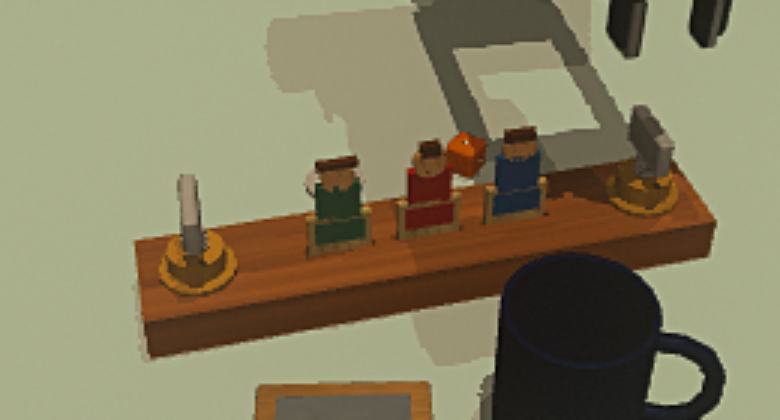

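Emit:
arm_command --rows '[[[0,0,0.01],[0,0,0.8]],[[0,0,0.02],[0,0,0.8]],[[0,0,0.03],[0,0,0.8]],[[0,0,0.04],[0,0,0.8]],[[0,0,0.05],[0,0,0.8]],[[0,0,0.05],[0,0,0.8]],[[0,0,0.05],[0,0,0.8]],[[0,0,0.05],[0,0,0.8]],[[0,0,0.05],[0,0,0.8]],[[0,0,0.05],[0,0,0.8]]]'

```text
time: 2.65
position: [554.3, 165.0, 264.9]
eef_rot: [-0.342, 3.123, -0.0]
contact_force: [0.2, 0.3, -0.1]
gripper_width: 39.8
gripper_force: 0.0
```

```bash
python3 - <<'E'
from h import *
o=r.get_obs();print(o["position"],o["torque"],o["joint_velocities"])
plan((554.3,164.7),0.217,231)
E
```

```text
[554.3206238  165.04432798 264.90652106] [-0.03518183  0.05623035  0.0708658 ] [ 8.00759796e-04  4.90773305e-04  9.13351817e-04 -2.78813471e-03
 -1.85127740e-03  6.38699282e-05]
shift mm [ 0.1 -0.3 33.9] turn [array([-3.0000e-02, -1.0000e-02, -1.7992e+02]), array([-0.01,  0.02,  0.08])] q6 -1.6191537948572212 q1 0.17000981227254444
```

Emit:
arm_command --rows '[[[0,0,0.01],[0,0,0]],[[0,0,0.02],[0,0,0]],[[0,0,0.03],[0,0,0]],[[0,0,0.034],[0,0,0]],[[0,0,0.034],[0,0,0]],[[0,0,0.034],[0,0,0]],[[0,0,0.034],[0,0,0]],[[0,0,0.034],[0,0,0]],[[0,0,0.034],[0,0,0]],[[0,0,0.034],[0,0,0]]]'

```text
time: 3.9
position: [554.3, 165.1, 230.8]
eef_rot: [-0.343, 3.123, -0.0]
contact_force: [-0.1, -0.2, -0.0]
gripper_width: 40.1
gripper_force: 0.0
```

Emit:
arm_command --rows '[[[0,0,0],[0,0,0]],[[0,0,0],[0,0,0]],[[0,0,0],[0,0,0]],[[0,0,0],[0,0,0]],[[0,0,0],[0,0,0]],[[0,0,0],[0,0,0]],[[0,0,0],[0,0,0]],[[0,0,0],[0,0,0]],[[0,0,0],[0,0,0]],[[0,0,0],[0,0,0]]]' --jaw 0.004 --force 30

```text
time: 5.15
position: [554.2, 165.2, 230.7]
eef_rot: [0.342, -3.123, -0.0]
contact_force: [-0.0, 2.0, 3.0]
gripper_width: 9.7
gripper_force: 33.7
```

```bash
cat >> h.py <<'E'
def st():
    ts=[]
    o=r.get_obs()
    x=R.from_rotvec(o["eef_rot"]).as_matrix()[:,0]
    print("t",round(o["time"],2),"pos",o["position"].round(1),"yaw",np.arctan2(x[1],x[0]).round(4),"q6",o["joints"][5].round(4),"tau6",o["tau"][5].round(4),"tz",o["torque"].round(3),"F",o["contact_force"].round(1),"w",o["gripper_width"],o["gripper_force"])
E
python3 -c "from h import *;st()"
```

```text
t 5.15 pos [554.2 165.2 230.7] yaw -2.9232 q6 -1.6191 tau6 0.021 tz [0.351 0.196 0.029] F [-0.  2.  3.] w 9.723418283763367 33.69664326310158
```

Emit:
arm_command --rows '[[[0,0,0],[0,0,3]],[[0,0,0],[0,0,6]],[[0,0,0],[0,0,9]],[[0,0,0],[0,0,12]],[[0,0,0],[0,0,15]],[[0,0,0],[0,0,18]],[[0,0,0],[0,0,21]],[[0,0,0],[0,0,24]],[[0,0,0],[0,0,24]],[[0,0,0],[0,0,24]]]'

```text
time: 6.4
position: [554.2, 165.2, 230.7]
eef_rot: [-0.313, -3.126, -0.0]
contact_force: [-1.0, 3.6, 2.7]
gripper_width: 9.4
gripper_force: 33.7
```

```bash
python3 -c "from h import *;st()"
```

```text
t 6.4 pos [554.2 165.2 230.7] yaw 2.9422 q6 -1.2013 tau6 0.0118 tz [0.632 0.156 0.024] F [-1.   3.6  2.7] w 9.390566362557765 33.705967515707016
```

Emit:
arm_command --rows '[[[0,0,0],[0,0,1]],[[0,0,0],[0,0,2]],[[0,0,0],[0,0,3]],[[0,0,0],[0,0,4]],[[0,0,0],[0,0,5]],[[0,0,0],[0,0,6]],[[0,0,0],[0,0,6]],[[0,0,0],[0,0,6]],[[0,0,0],[0,0,6]],[[0,0,0],[0,0,6]]]'

```text
time: 7.65
position: [554.2, 165.2, 230.7]
eef_rot: [-0.478, -3.105, -0.0]
contact_force: [-0.6, 5.0, 2.3]
gripper_width: 9.1
gripper_force: 33.9
```

```bash
python3 -c "from h import *;st()"
```

```text
t 7.65 pos [554.2 165.2 230.7] yaw 2.836 q6 -1.095 tau6 0.06 tz [0.885 0.276 0.062] F [-0.6  5.   2.3] w 9.056217327426868 33.851985186338425
```

Emit:
arm_command --rows '[[[0,0,0],[0,0,1]],[[0,0,0],[0,0,2]],[[0,0,0],[0,0,3]],[[0,0,0],[0,0,4]],[[0,0,0],[0,0,4]],[[0,0,0],[0,0,4]],[[0,0,0],[0,0,4]],[[0,0,0],[0,0,4]],[[0,0,0],[0,0,4]],[[0,0,0],[0,0,4]]]'

```text
time: 8.9
position: [554.3, 165.3, 230.7]
eef_rot: [0.586, 3.086, 0.0]
contact_force: [-1.7, 4.5, 2.7]
gripper_width: 9.3
gripper_force: 34.4
```

```bash
python3 -c "from h import *;st()"
```

```text
t 8.9 pos [554.3 165.3 230.7] yaw 2.7665 q6 -1.0255 tau6 0.1833 tz [0.924 0.221 0.158] F [-1.7  4.5  2.7] w 9.310404577715348 34.41499963402748
```

The left screw is bound at about 0.5 rad of turn, so it is the crossed one. I'll back it out.

Emit:
arm_command --rows '[[[0,0,0],[0,0,-7]],[[0,0,0],[0,0,-14]],[[0,0,0],[0,0,-21]],[[0,0,0],[0,0,-28]],[[0,0,0],[0,0,-35]],[[0,0,0],[0,0,-42]],[[0,0,0],[0,0,-49]],[[0,0,0],[0,0,-56]],[[0,0,0],[0,0,-56]],[[0,0,0],[0,0,-56]]]'

```text
time: 10.15
position: [554.3, 165.0, 230.7]
eef_rot: [0.928, -3.001, 0.0]
contact_force: [-0.8, 3.6, 2.3]
gripper_width: 9.6
gripper_force: 33.7
```

```bash
python3 -c "from h import *;st()"
```

```text
t 10.15 pos [554.3 165.  230.7] yaw -2.5416 q6 -2.0006 tau6 0.0038 tz [0.611 0.169 0.05 ] F [-0.8  3.6  2.3] w 9.553205282923862 33.73276859521866
```

Emit:
arm_command --rows '[[[0,0,0],[0,0,-1]],[[0,0,0],[0,0,-2]],[[0,0,0],[0,0,-3]],[[0,0,0],[0,0,-4]],[[0,0,0],[0,0,-5]],[[0,0,0],[0,0,-6]],[[0,0,0],[0,0,-6]],[[0,0,0],[0,0,-6]],[[0,0,0],[0,0,-6]],[[0,0,0],[0,0,-6]]]'

```text
time: 11.4
position: [554.3, 165.0, 230.7]
eef_rot: [1.088, -2.947, 0.0]
contact_force: [-0.1, 0.9, 3.6]
gripper_width: 9.2
gripper_force: 33.6
```

```bash
python3 -c "from h import *;st()"
```

```text
t 11.4 pos [554.3 165.  230.7] yaw -2.4344 q6 -2.1078 tau6 -0.0578 tz [ 0.287  0.107 -0.014] F [-0.1  0.9  3.6] w 9.22592876385873 33.61488193273544
```

Emit:
arm_command --rows '[[[0,0,0],[0,0,-1]],[[0,0,0],[0,0,-2]],[[0,0,0],[0,0,-3]],[[0,0,0],[0,0,-4]],[[0,0,0],[0,0,-4]],[[0,0,0],[0,0,-4]],[[0,0,0],[0,0,-4]],[[0,0,0],[0,0,-4]],[[0,0,0],[0,0,-4]],[[0,0,0],[0,0,-4]]]'

```text
time: 12.65
position: [554.3, 165.1, 230.7]
eef_rot: [-1.19, 2.907, -0.0]
contact_force: [0.1, 0.5, 2.4]
gripper_width: 9.5
gripper_force: 33.5
```

```bash
python3 -c "from h import *;st()"
```

```text
t 12.65 pos [554.3 165.1 230.7] yaw -2.3645 q6 -2.1777 tau6 -0.1839 tz [ 0.067 -0.054 -0.252] F [0.1 0.5 2.4] w 9.49013461548025 33.51225435733795
```

Emit:
arm_command --rows '[[[0,0,0],[0,0,2]],[[0,0,0],[0,0,4]],[[0,0,0],[0,0,4]],[[0,0,0],[0,0,4]],[[0,0,0],[0,0,4]],[[0,0,0],[0,0,4]],[[0,0,0],[0,0,4]],[[0,0,0],[0,0,4]],[[0,0,0],[0,0,4]],[[0,0,0],[0,0,4]]]'

```text
time: 13.9
position: [554.3, 165.0, 230.7]
eef_rot: [-1.088, 2.947, -0.0]
contact_force: [1.0, -0.5, 4.0]
gripper_width: 9.5
gripper_force: 33.6
```

Emit:
arm_command --rows '[[[0,0,0],[0,0,0]],[[0,0,0],[0,0,0]],[[0,0,0],[0,0,0]],[[0,0,0],[0,0,0]],[[0,0,0],[0,0,0]],[[0,0,0],[0,0,0]],[[0,0,-0.01],[0,0,0]],[[0,0,-0.03],[0,0,0]],[[0,0,-0.06],[0,0,0]],[[0,0,-0.08],[0,0,0]]]' --jaw 0.04

```text
time: 15.15
position: [554.6, 165.2, 312.8]
eef_rot: [-1.087, 2.945, -0.001]
contact_force: [-0.3, -0.1, 0.3]
gripper_width: 39.8
gripper_force: 0.0
```

```bash
python3 - <<'E'
from h import *
st();plan((621.2,-107.0),0.205,311);plan((621.2,-107.0),0.205,231)
E
```

```text
t 15.15 pos [554.6 165.2 312.8] yaw -2.4344 q6 -2.1079 tau6 -0.0 tz [-0.027  0.01  -0.027] F [-0.3 -0.1  0.3] w 39.79973382179473 0.0
shift mm [ 126.2 -250.2    1.8] turn [array([-1.4000e-01, -5.0000e-02, -1.5122e+02]), array([-0.04,  0.11, 28.78])] q6 -2.107850608767167 q1 0.1701239370777535
shift mm [ 126.3 -250.1   81.8] turn [array([-1.4000e-01, -5.0000e-02, -1.5122e+02]), array([-0.04,  0.11, 28.78])] q6 -2.107850608767167 q1 0.1701239370777535
```

Emit:
arm_command --rows '[[[0.018,-0.036,0],[0,0,4]],[[0.036,-0.072,0],[0,0,8]],[[0.054,-0.108,0],[0,0,12]],[[0.072,-0.144,0],[0,0,16]],[[0.09,-0.18,0],[0,0,20]],[[0.108,-0.216,0],[0,0,24]],[[0.1263,-0.2502,0],[0,0,28.8]],[[0.1263,-0.2502,0],[0,0,28.8]],[[0.1263,-0.2502,0],[0,0,28.8]],[[0.1263,-0.2502,0],[0,0,28.8]]]'

```text
time: 16.4
position: [620.5, -106.1, 310.9]
eef_rot: [0.323, -3.125, -0.001]
contact_force: [-0.2, 0.7, 0.2]
gripper_width: 40.1
gripper_force: 0.0
```

```bash
python3 - <<'E'
from h import *
im=eyes.get_image("scene");cv2.imwrite("pics/s2.png",cv2.resize(im[130:290,180:440,::-1],None,fx=3,fy=3))
st();plan((621.2,-107.0),0.205,231)
E
```

```text
t 16.45 pos [ 620.5 -106.   310.9] yaw -2.9355 q6 -2.0559 tau6 -0.0017 tz [ 0.036 -0.055 -0.005] F [-1.   0.2  0.3] w 39.88821252582956 0.0
shift mm [-0.5 -1.1 79.9] turn [array([ 2.0000e-02,  2.0000e-02, -1.7994e+02]), array([ 0.01, -0.01,  0.06])] q6 -2.0558898829974543 q1 -0.27895236989445277
```

View pics/s2.png

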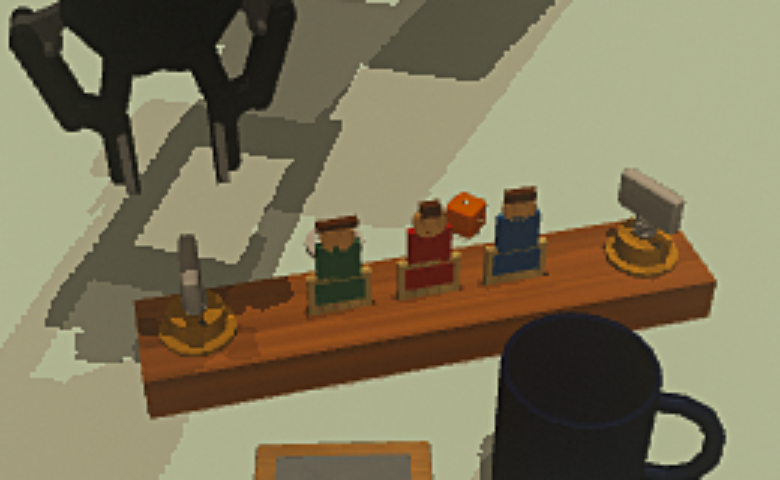

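The crossed screw's bar (crop at about (650,200)) now sits turned out, and the standees at (335,265), (430,250) and (518,235) are upright. The gripper is above the other screw at (190,270). I'll descend onto it.

Emit:
arm_command --rows '[[[0,0,0.01],[0,0,0]],[[0,0,0.02],[0,0,0]],[[-0.0005,-0.001,0.03],[0,0,0]],[[-0.0005,-0.001,0.04],[0,0,0]],[[-0.0005,-0.001,0.05],[0,0,0]],[[-0.0005,-0.001,0.06],[0,0,0]],[[-0.0005,-0.001,0.07],[0,0,0]],[[-0.0005,-0.001,0.08],[0,0,0]],[[-0.0005,-0.001,0.08],[0,0,0]],[[-0.0005,-0.001,0.08],[0,0,0]]]'

```text
time: 17.7
position: [621.6, -108.1, 230.8]
eef_rot: [-0.321, 3.125, -0.0]
contact_force: [0.6, -0.3, -0.0]
gripper_width: 40.2
gripper_force: 0.0
```

```bash
python3 - <<'E'
from h import *
st();plan((621.2,-107.0),0.205,231)
E
```

```text
t 17.7 pos [ 621.6 -108.1  230.8] yaw -2.937 q6 -2.0568 tau6 -0.0 tz [ 0.019 -0.     0.025] F [ 0.6 -0.3 -0. ] w 40.18860803806551 0.0
shift mm [ 0.2  1.2 -0.2] turn [array([2.0000e-02, 2.0000e-02, 1.7997e+02]), array([-0.01,  0.01, -0.03])] q6 -2.0568094265632935 q1 -0.28155828801024735
```

Emit:
arm_command --rows '[[[0,0.001,0],[0,0,0]],[[0,0.001,0],[0,0,0]],[[0,0.001,0],[0,0,0]],[[0,0.001,0],[0,0,0]],[[0,0.001,0],[0,0,0]],[[0,0.001,0],[0,0,0]],[[0,0.001,0],[0,0,0]],[[0,0.001,0],[0,0,0]],[[0,0.001,0],[0,0,0]],[[0,0.001,0],[0,0,0]]]' --jaw 0.004 --force 30

```text
time: 18.95
position: [621.4, -106.8, 231.1]
eef_rot: [-0.321, 3.125, 0.0]
contact_force: [-0.8, 3.5, 5.5]
gripper_width: 9.5
gripper_force: 34.0
```

```bash
python3 -c "from h import *;st()"
```

```text
t 18.95 pos [ 621.4 -106.8  231.1] yaw -2.9371 q6 -2.0554 tau6 -0.0206 tz [ 0.627  0.154 -0.046] F [-0.8  3.5  5.5] w 9.547809248801016 34.029808938503265
```

Emit:
arm_command --rows '[[[0,0,0],[0,0,3]],[[0,0,0],[0,0,6]],[[0,0,0],[0,0,9]],[[0,0,0],[0,0,12]],[[0,0,0],[0,0,15]],[[0,0,0],[0,0,18]],[[0,0,0],[0,0,21]],[[0,0,0],[0,0,24]],[[0,0,0],[0,0,24]],[[0,0,0],[0,0,24]]]'

```text
time: 20.2
position: [621.4, -106.9, 231.1]
eef_rot: [0.336, 3.123, 0.0]
contact_force: [-0.3, 4.4, 5.7]
gripper_width: 9.7
gripper_force: 34.0
```

```bash
python3 -c "from h import *;st()"
```

```text
t 20.2 pos [ 621.4 -106.9  231.1] yaw 2.9272 q6 -1.6366 tau6 0.0055 tz [0.491 0.114 0.044] F [-0.3  4.4  5.7] w 9.740736965609782 34.004554599523544
```

Emit:
arm_command --rows '[[[0,0,0],[0,0,1]],[[0,0,0],[0,0,2]],[[0,0,0],[0,0,3]],[[0,0,0],[0,0,4]],[[0,0,0],[0,0,5]],[[0,0,0],[0,0,6]],[[0,0,0],[0,0,7]],[[0,0,0],[0,0,7]],[[0,0,0],[0,0,7]],[[0,0,0],[0,0,7]]]'

```text
time: 21.45
position: [621.4, -106.9, 231.1]
eef_rot: [0.526, 3.097, 0.0]
contact_force: [-1.2, 2.8, 5.9]
gripper_width: 9.4
gripper_force: 34.0
```

```bash
python3 -c "from h import *;st()"
```

```text
t 21.45 pos [ 621.4 -106.9  231.1] yaw 2.8051 q6 -1.5144 tau6 0.0118 tz [0.637 0.122 0.012] F [-1.2  2.8  5.9] w 9.415614592514668 33.993741273880005
```

Still free at 31°. I'll take one more careful step past the bind range, then continue.

Emit:
arm_command --rows '[[[0,0,0],[0,0,1]],[[0,0,0],[0,0,2]],[[0,0,0],[0,0,3]],[[0,0,0],[0,0,4]],[[0,0,0],[0,0,5]],[[0,0,0],[0,0,6]],[[0,0,0],[0,0,7]],[[0,0,0],[0,0,8]],[[0,0,0],[0,0,9]],[[0,0,0],[0,0,9]]]'

```text
time: 22.7
position: [621.4, -106.9, 231.1]
eef_rot: [0.768, 3.046, 0.0]
contact_force: [-1.3, 3.0, 6.0]
gripper_width: 9.7
gripper_force: 34.0
```

```bash
python3 -c "from h import *;st()"
```

```text
t 22.7 pos [ 621.4 -106.9  231.1] yaw 2.6478 q6 -1.3572 tau6 0.087 tz [ 0.49   0.209 -0.018] F [-1.3  3.   6. ] w 9.696729901279054 33.976615369319916
```

```bash
python3 - <<'E'
from h import *
for i in range(5): eyes.get_image("top"); st()
E
```

```text
t 22.75 pos [ 621.4 -106.9  231.1] yaw 2.648 q6 -1.3573 tau6 0.0312 tz [0.54  0.148 0.029] F [-1.8  3.5  5.7] w 9.197119170094211 33.97802531719208
t 22.8 pos [ 621.4 -106.9  231.2] yaw 2.6481 q6 -1.3573 tau6 0.016 tz [ 0.531  0.179 -0.003] F [-1.5  3.2  5.8] w 9.54850507150141 33.97871643304825
t 22.85 pos [ 621.4 -106.9  231.1] yaw 2.648 q6 -1.3573 tau6 0.0127 tz [ 0.524  0.111 -0.001] F [-0.4  3.2  5.7] w 9.758708491362782 33.97855818271637
t 22.9 pos [ 621.4 -106.9  231.1] yaw 2.6481 q6 -1.3573 tau6 0.012 tz [0.557 0.163 0.071] F [-1.4  3.5  5.8] w 9.560496583649732 33.9795246720314
t 22.95 pos [ 621.4 -106.9  231.1] yaw 2.648 q6 -1.3573 tau6 0.0119 tz [0.513 0.144 0.004] F [-0.6  3.3  6.6] w 9.566827141412785 33.979937732219696
```

It was a transient only. The screw is free at 40°, so it is the sound one. I'll continue to 60°, then step carefully.

Emit:
arm_command --rows '[[[0,0,0],[0,0,3]],[[0,0,0],[0,0,6]],[[0,0,0],[0,0,9]],[[0,0,0],[0,0,12]],[[0,0,0],[0,0,15]],[[0,0,0],[0,0,18]],[[0,0,0],[0,0,20]],[[0,0,0],[0,0,20]],[[0,0,0],[0,0,20]],[[0,0,0],[0,0,20]]]'

```text
time: 24.2
position: [621.3, -106.9, 231.1]
eef_rot: [1.285, 2.867, 0.0]
contact_force: [-1.5, 2.7, 5.2]
gripper_width: 9.3
gripper_force: 34.0
```

```bash
python3 -c "from h import *;st()"
```

```text
t 24.2 pos [ 621.3 -106.9  231.1] yaw 2.299 q6 -1.0082 tau6 0.0045 tz [ 0.485  0.193 -0.025] F [-1.5  2.7  5.2] w 9.297575963879181 33.963410407304764
```

Emit:
arm_command --rows '[[[0,0,0],[0,0,1]],[[0,0,0],[0,0,2]],[[0,0,0],[0,0,3]],[[0,0,0],[0,0,4]],[[0,0,0],[0,0,5]],[[0,0,0],[0,0,6]],[[0,0,0],[0,0,6]],[[0,0,0],[0,0,6]],[[0,0,0],[0,0,6]],[[0,0,0],[0,0,6]]]'

```text
time: 25.45
position: [621.3, -106.9, 231.1]
eef_rot: [1.432, 2.796, 0.0]
contact_force: [-0.8, 2.4, 5.5]
gripper_width: 9.8
gripper_force: 33.8
```

```bash
python3 -c "from h import *;st()"
```

```text
t 25.45 pos [ 621.3 -106.9  231.1] yaw 2.1946 q6 -0.9038 tau6 0.1506 tz [0.485 0.147 0.191] F [-0.8  2.4  5.5] w 9.753171522321882 33.84747460484505
```

Emit:
arm_command --rows '[[[0,0,0],[0,0,1]],[[0,0,0],[0,0,2]],[[0,0,0],[0,0,2]],[[0,0,0],[0,0,2]],[[0,0,0],[0,0,2]],[[0,0,0],[0,0,2]],[[0,0,0],[0,0,2]],[[0,0,0],[0,0,2]],[[0,0,0],[0,0,2]],[[0,0,0],[0,0,2]]]'

```text
time: 26.7
position: [621.3, -106.9, 231.2]
eef_rot: [1.481, 2.77, 0.0]
contact_force: [-1.0, 3.0, 6.2]
gripper_width: 9.2
gripper_force: 33.9
```

```bash
python3 -c "from h import *;st()"
```

```text
t 26.7 pos [ 621.3 -106.9  231.2] yaw 2.1599 q6 -0.869 tau6 0.2114 tz [0.48  0.147 0.219] F [-1.   3.   6.2] w 9.16244922285352 33.850088864564896
```

It is snug at 0.21 N m. I'll ease the wind-up off a little, release and retreat.

Emit:
arm_command --rows '[[[0,0,0],[0,0,-2]],[[0,0,0],[0,0,-4]],[[0,0,0],[0,0,-5]],[[0,0,0],[0,0,-5]],[[0,0,0],[0,0,-5]],[[0,0,0],[0,0,-5]],[[0,0,0],[0,0,-5]],[[0,0,0],[0,0,-5]],[[0,0,0],[0,0,-5]],[[0,0,0],[0,0,-5]]]'

```text
time: 27.95
position: [621.3, -106.9, 231.1]
eef_rot: [1.359, 2.832, 0.0]
contact_force: [-1.4, 2.6, 5.6]
gripper_width: 9.8
gripper_force: 33.9
```

Emit:
arm_command --rows '[[[0,0,0],[0,0,0]],[[0,0,0],[0,0,0]],[[0,0,0],[0,0,0]],[[0,0,0],[0,0,0]],[[0,0,0],[0,0,0]],[[0,0,0],[0,0,0]],[[0,0,-0.01],[0,0,0]],[[0,0,-0.03],[0,0,0]],[[0,0,-0.06],[0,0,0]],[[0,0,-0.09],[0,0,0]]]' --jaw 0.04

```text
time: 29.2
position: [621.2, -107.0, 322.3]
eef_rot: [1.359, 2.832, -0.0]
contact_force: [0.9, -0.1, -0.9]
gripper_width: 40.1
gripper_force: 0.0
```

Emit:
arm_command --rows '[[[0,0,-0.03],[0,0,0]],[[0,0,-0.06],[0,0,0]],[[0,0,-0.09],[0,0,0]],[[0,0,-0.12],[0,0,0]],[[0,0,-0.12],[0,0,0]],[[0,0,-0.12],[0,0,0]],[[0,0,-0.12],[0,0,0]],[[0,0,-0.12],[0,0,0]],[[0,0,-0.12],[0,0,0]],[[0,0,-0.12],[0,0,0]]]'

```text
time: 30.45
position: [621.3, -107.0, 440.5]
eef_rot: [-1.359, -2.832, 0.0]
contact_force: [0.4, -0.5, 0.4]
gripper_width: 40.1
gripper_force: 0.0
```

```bash
python3 - <<'E'
from h import *
st();im=eyes.get_image("scene");cv2.imwrite("pics/s3.png",cv2.resize(im[130:290,180:440,::-1],None,fx=3,fy=3))
E
```

```text
t 30.45 pos [ 621.3 -107.   440.5] yaw 2.2466 q6 -0.9559 tau6 -0.0 tz [ 0.01  -0.009  0.046] F [ 0.4 -0.5  0.4] w 40.09244584127392 0.0
```

View pics/s3.png

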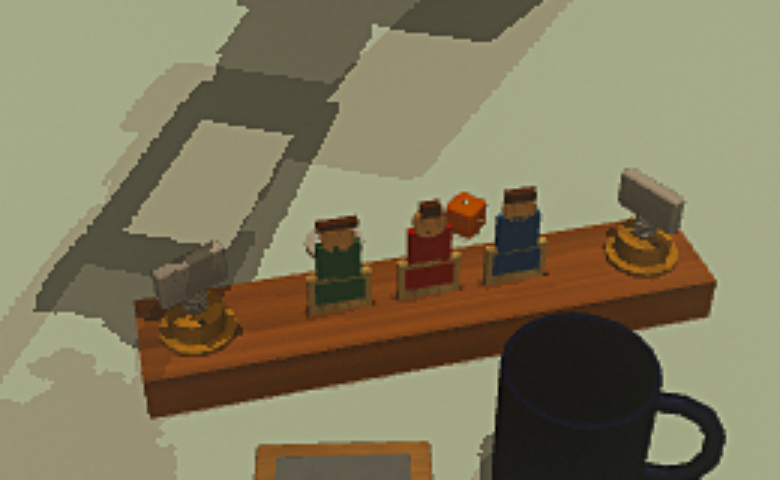

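Both bars stand where I left them, at crop (190,275) and (650,200). The standees are upright and the gripper is clear.

```bash
python3 -c "from h import *;print(workorder.hand_in())"
```

```text
the job is handed in; nothing more can be done
None
```

The job is handed in: the +y screw bound at about 0.5 rad, so I stopped there and backed it out to its stop, and I ran the -y screw in until snug at about 0.21 N m, with nothing else moved.

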